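# Unpack the darning mushrooms and stand them on the display tray

## Robot

A 7-joint arm with a two-finger parallel gripper is mounted at the origin on the work surface. World frame = base frame: x ahead of the robot, y to its left, z up, the work surface at z = 0. Lengths are in m, angles in degrees, forces in N, time in s.
With the tool pointing down it reaches from about 0.425 to 0.875 m from the base axis. Payload 4.7 kg.
Tool frame: the origin (TCP) lies midway between the tips of the shut fingers; the grasp point (between the pads) lies 19 mm behind it; z points along the fingers, y is the line along which they close (so a half turn about z gives the same grasp; the last joint's range is limited). The gripper opens to 87 mm and grips with 3 to 60 N. Pads are 19 mm wide; open, the fingers measure 117 mm over their backs; the gripper's body (75 mm by 190 mm) begins 51 mm behind the grasp point.
Start: joints at [75.235, 18.392, -4.016, 83.108, 1.295, 78.541, -3.26], TCP at [0.174, -0.626, 0.223] pointing down, gripper open.
Joint ranges: [-163.93, 163.93], [-17.29, 119.83], [-79.2, 71.16], [3.27, 140.29], [-89.18, 269.18], [5.43, 117.66], [-154.24, 154.24]. Speed limits (degrees/s): [147.25, 147.25, 180, 180, 180, 180, 180].

## Interface

Orientations are given as [roll, pitch, yaw] about the fixed x, y, z axes, in that order (R = Rz(yaw) Ry(pitch) Rx(roll)).
In Python, from cell import env gives the robot as it stands. The module is installed in compiled form; this text tells all that it offers.
- The arm moves only by the tool send_rows, never from a script. Its argument "series" is a list of rows, each an object with "travel": the shift along the tool's x, y, z in cm, a list of three; "dr": the turn, a rotation vector about the tool's x, y, z in degrees, a list of three; "claw": the finger opening in cm, from 0 to 8.7. In form: [{"travel": [tx, ty, tz], "dr": [wx, wy, wz], "claw": claw}, ...]. A call has 1 to 12 rows; each row is the pose to reach, as a shift and turn from the pose commanded when the call began, along the tool's axes at that moment; what a row does not reach only later rows make up. A row lasts 1/12 s, in which the tool goes at most 41.7 mm and 7.16 degrees, less where a joint would pass 70% of its speed; a pose out of reach is approached as far as the arm can. A call with a gripper value outside its range is refused whole. The fingers move at their own pace and stop on an object; "grip_force" is the grip in N (left out, the last holds). Time passes only in rows, so rows that repeat a pose let the fingers close. It gives the time, the measured TCP pose, the force and the opening at its end, in the units of the state.
- env.get_obs(): the state, without advancing time (a new reading comes with each control period).
- env.read_camera(name): name is "scene" or "top" or "wrist"; returns the picture (480x640x3 uint8, blue, green, red); there is no depth.
- env.calibration(name): a dict with "fx", "fy", "cx", "cy" (pixels), "cam_to_world" (4x4, takes a point from camera to world coordinates). Camera axes: x right, y down, z forward; pixel columns grow to the right and rows downward; lengths in m; the calibration is good to about 2 mm. A picture is of the moment at which its call begins: read the wrist's pose just before it. calibration takes no time and is no camera call; for the wrist camera it gives the pose at the moment of the call.
- env.sign_off(): hands the job in, once; it reports no verdict.
The state is a dict: "time_s": time; "qpos": joint angles; "joint_velocities": joint speeds; "effort": joint torques, N m; "tool_pos": TCP position; "tool_rot": TCP orientation; "force": force on the tool from outside, world axes, zero at the start; "wrist_torque": the same for the moment, N m; "grip_width": finger opening in m.
Only numpy, scipy, OpenCV 4.12 (cv2) and the standard library are available. Lean on these libraries where they do the work, as an engineer would, in place of code of your own. Each camera call takes 0.05 s, during which the arm holds its last target. There are 200 camera calls.

## Task

Unpack the delivery for the darning course: fold the carton's two long outer flaps well back outwards, then the two short end flaps under them, so that all four stay open. Then take out every darning mushroom and stand it upright on the foot of its stem on the floor of the dark wooden tray, so that each stays standing still by itself; stand up again any that falls. Leave the thread cone, button jar, pin tin and scissors where they are.

Things in the scene. Friction and masses are not known exactly. Their poses are not given: they have to be found in the camera images.
- carton: Brown cardboard carton, fixed to the table: 140 mm (own x) by 276 mm (own y) by 128 mm high, walls and floor 4 mm. Origin: centre of its underside on the table; z up, x across (away from the robot at yaw 0), y along its long side. Four flaps are hinged at its rim. The mushrooms stand on its floor.
- rim (a point): Centre of the carton's mouth, level with its rim, 128 mm above the table; axes as the carton's.
- foam (a point): Centre of the top of the dark grey packing foam block that fills the carton's lower part, 58 mm above the table, with four square wells 27 mm wide in one row along the carton's y at -96, -32, +32, +96 mm. Each mushroom's stem goes down a well to the carton's floor, its head above the foam; lift it straight up. A knocked one may stay leaning in its well.
- flap_near (a joint): Long outer flap of the carton, 66 by 272 mm, 4 mm thick, hinged along the rim on the carton's -x side (x = -68, z = 130 mm), free edge towards the middle; ajar (0.8 to 1.15) at the start. Value 0 flat over the opening, 1.57 upright, up to 2.7 folded outwards. Stays where it is left; under 0.6 N at its free edge moves it.
- flap_far (a joint): The opposite long outer flap, same size, hinged along the rim on the carton's +x side (x = +68, z = 130 mm); ajar (0.8 to 1.15) at the start. Value 0 flat over the opening, 1.57 upright, up to 2.7 folded outwards. Stays where it is left; under 0.6 N at its free edge moves it.
- flap_left (a joint): Short end flap of the carton, 50 mm long, 96 mm wide, 4 mm thick, hinged along the rim at the carton's +y end (y = +136, z = 128 mm), free edge towards the middle; under the long flaps, slightly raised (0.22 to 0.36) at the start. Value 0 flat over the opening, 1.57 upright, up to 2.7 folded outwards. Stays where it is left; under 0.6 N at its free edge moves it.
- flap_right (a joint): The opposite short end flap, same size, hinged at the carton's -y end (y = -136, z = 128 mm), slightly raised (0.22 to 0.36) at the start. Value 0 flat over the opening, 1.57 upright, up to 2.7 folded outwards. Stays where it is left; under 0.6 N at its free edge moves it.
- tray: Dark wooden display tray fixed to the table: 160 mm (own x) by 350 mm (own y), flat floor 6 mm above the table, rim 6 mm thick and 16 mm above the table. Origin: centre of its underside; z up, y along its long side.
- mushroom1: Beech darning mushroom, 112 mm tall, 45 to 73 g: head 58 mm in diameter, straight rim 76 to 92 mm above the foot, dome above; stem 20 mm, flat foot 24 mm in diameter. Mass centre 77 mm up: it tips if leaned 9 degrees. Origin: centre of the foot's underside, z towards the head. Starts upright in the carton's foam well at y = -96 mm. May be absent (None from the start).
- mushroom2: Beech darning mushroom, 112 mm tall, 45 to 73 g: head 58 mm in diameter, straight rim 76 to 92 mm above the foot, dome above; stem 20 mm, flat foot 24 mm in diameter. Mass centre 77 mm up: it tips if leaned 9 degrees. Origin: centre of the foot's underside, z towards the head. Starts upright in the carton's foam well at y = -32 mm. May be absent (None from the start).
- mushroom3: Beech darning mushroom, 112 mm tall, 45 to 73 g: head 58 mm in diameter, straight rim 76 to 92 mm above the foot, dome above; stem 20 mm, flat foot 24 mm in diameter. Mass centre 77 mm up: it tips if leaned 9 degrees. Origin: centre of the foot's underside, z towards the head. Starts upright in the carton's foam well at y = 32 mm. May be absent (None from the start).
- mushroom4: Beech darning mushroom, 112 mm tall, 45 to 73 g: head 58 mm in diameter, straight rim 76 to 92 mm above the foot, dome above; stem 20 mm, flat foot 24 mm in diameter. Mass centre 77 mm up: it tips if leaned 9 degrees. Origin: centre of the foot's underside, z towards the head. Starts upright in the carton's foam well at y = 96 mm. May be absent (None from the start).
- thread_cone: Bystander: cone of blue thread, 68 mm base, 130 mm tall, 220 g; origin at the centre of its underside.
- button_jar: Bystander: glass jar with steel lid, 70 mm diameter, 85 mm tall, 400 g; origin at the centre of its underside.
- pin_tin: Bystander: flat round steel tin, 72 mm diameter, 22 mm high; origin at the centre of its underside.
- scissors: Bystander: closed scissors with black handles lying flat, about 200 mm long, 11 mm high; origin under the pivot, x towards the points.
There are look-alikes about, which are no part of the job. What is shaped like the mushroom3 but pink or turquoise is not meant.

How it is judged:
By the outcome, as a careful person would: the job done as asked, in the order asked, and still so for the second after the job is handed in, with the robot touching nothing.
Of mushroom1, mushroom2, mushroom3, mushroom4 only 2 to 4 are there at a start; the rules pass over those that are not, and their reading is None.
At some moment in a run one of mushroom1, mushroom2, mushroom3, mushroom4 may be knocked a few centimetres aside while the robot is not near it.
Once in a run the grip may slacken for a moment while it holds something.
It also fails if it takes over 210 s, if anything falls off the work surface, if the arm or the gripper's body presses on something with over 40 N, if the wrist force passes 120 N, or if a joint passes its speed limit or range.

## Working session

There is one attempt and no reset: what is moved stays moved. The work goes in short steps, Python scripts to look and compute and a tool call to move; the robot and the scene stay as the last step left them, time stands still between calls to the robot, and variables do not carry over. Pictures are saved under pics/ and viewed, on a budget of 14 in all, crops included, one or two more only if the job needs it, and the job is handed in when it is done.

Besides the shell and the picture viewer there is one more tool, called after "Emit:" as name(argument=value, ...), one argument or row to a line, values as JSON. send_rows: Moves the arm, as the interface text tells. Its arguments: {"type":"object","properties":{"series":{"type":"array"},"grip_force":{"type":"number"}},"required":["series"]}

```bash
mkdir -p pics; ls; python3 - <<'E'
from cell import env
import cv2,numpy as np
o=env.get_obs()
print({k:np.round(v,3) for k,v in o.items()})
a=env.read_camera("scene");b=env.read_camera("top")
cv2.imwrite("pics/s0.png",a);cv2.imwrite("pics/t0.png",b)
for n in("scene","top","wrist"):
  c=env.calibration(n);print(n,c["fx"],c["cx"],c["cy"],np.round(c["cam_to_world"],3).tolist())
E
```

```text
pics
{'time_s': np.float64(0.0), 'qpos': array([75.235, 18.439, -4.016, 83.174,  1.295, 78.54 , -3.261]), 'joint_velocities': array([-0.078, -0.014, -0.008,  0.065,  0.031, -0.043, -0.022]), 'effort': array([ 1.0000e-03, -4.9129e+01, -4.0400e-01, -3.1252e+01, -6.4000e-02,
        4.4000e-02,  0.0000e+00]), 'tool_pos': array([ 0.174, -0.626,  0.221]), 'tool_rot': array([-1.79892e+02,  5.00000e-03,  1.55750e+01]), 'force': array([ 0.51 , -0.353,  0.23 ]), 'wrist_torque': array([-0.003,  0.001, -0.01 ]), 'grip_width': np.float64(0.087)}
scene 440.603105428272 320.04944528922715 234.28461361235256 [[-0.971, 0.169, -0.168, 0.769], [0.239, 0.7, -0.673, 0.697], [0.004, -0.694, -0.72, 0.836], [0.0, 0.0, 0.0, 1.0]]
top 528.8516501549415 322.3025010676569 239.3500586529353 [[-0.012, -0.997, 0.074, 0.498], [-1.0, 0.012, -0.009, 0.017], [0.008, -0.074, -0.997, 1.253], [0.0, 0.0, 0.0, 1.0]]
wrist 339.0843043732404 320.33015587087215 242.6149299073871 [[0.268, -0.929, -0.257, 0.245], [-0.963, -0.258, -0.07, -0.606], [-0.001, 0.266, -0.964, 0.384], [0.0, 0.0, 0.0, 1.0]]
```

View pics/s0.png

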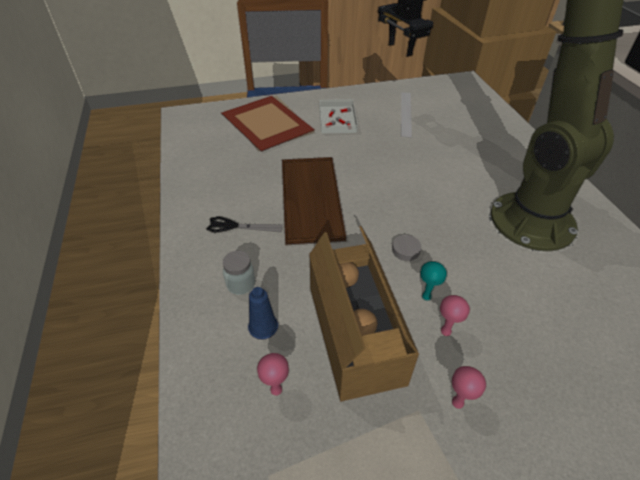

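View pics/t0.png

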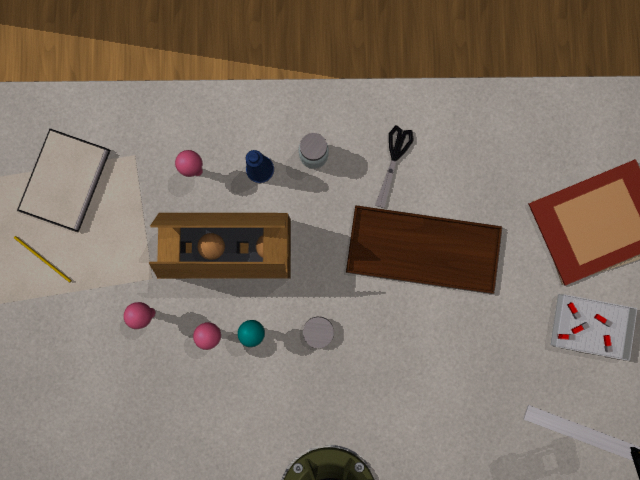

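```bash
cat > h.py <<'E'
from cell import env
import cv2,numpy as np
from scipy.spatial.transform import Rotation as R
def w(n,u,v,z,c=None):
    c=c or env.calibration(n);M=np.array(c["cam_to_world"])
    d=M[:3,:3]@np.array([(u-c["cx"])/c["fx"],(v-c["cy"])/c["fy"],1]);o=M[:3,3]
    return o+d*(z-o[2])/d[2]
def px(n,p,c=None):
    c=c or env.calibration(n);M=np.array(c["cam_to_world"]);q=M[:3,:3].T@(np.array(p)-M[:3,3])
    return np.array([c["fx"]*q[0]/q[2]+c["cx"],c["fy"]*q[1]/q[2]+c["cy"]])
def crop(n,f,x0,x1,y0,y1,s):
    a=env.read_camera(n);cv2.imwrite("pics/"+f,cv2.resize(a[y0:y1,x0:x1],None,fx=s,fy=s,interpolation=cv2.INTER_CUBIC))
def goto(p,rpy=None):
    "travel(cm),dr from current measured pose to a target"
    o=env.get_obs();A=R.from_euler('xyz',o["tool_rot"],degrees=True)
    t=A.inv().apply(np.array(p)-o["tool_pos"])*100
    B=R.from_euler('xyz',rpy,degrees=True) if rpy is not None else A
    print("travel",np.round(t,2),"dr",np.round((A.inv()*B).as_rotvec(degrees=True),1))
E
python3 - <<'E'
from h import *
crop("top","t1.png",140,300,195,295,5)
crop("top","t2.png",335,515,190,310,4)
E
```

```text
(no output)
```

View pics/t1.png

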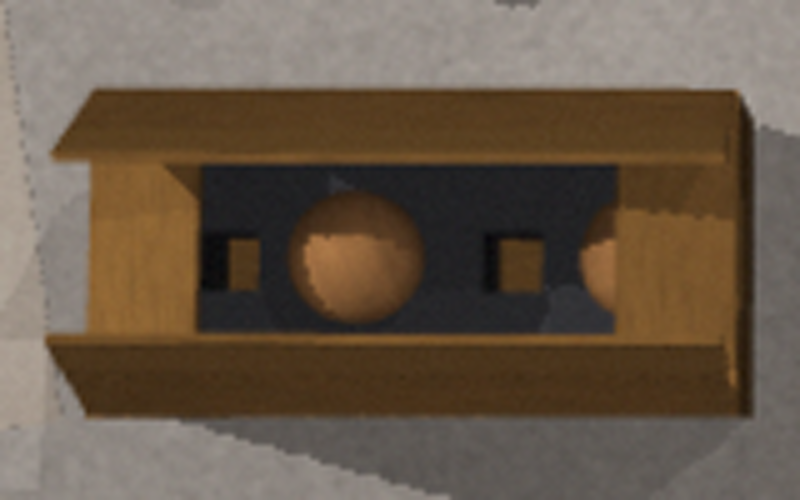

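View pics/t2.png

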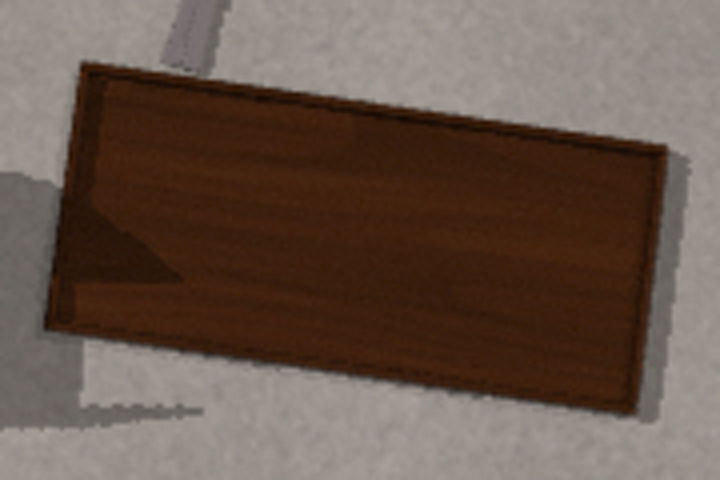

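```bash
python3 - <<'E'
from h import *
f=lambda x,y,z:np.round(w("top",140+x/5,195+y/5,z),4)
print("hinge corners FL,FR,NL,NR",f(95,90,.13),f(738,90,.13),f(87,415,.13),f(740,415,.13))
print("head",f(357,257,.08),"well", f(513,264,.058),f(230,262,.058))
g=lambda x,y,z:np.round(w("top",335+x/4,190+y/4,z),4)
print("tray",[g(*p,.016) for p in((82,63),(665,147),(636,412),(46,328))])
for n,u,v,z in (("cone",259,167,.06),("jar",314,143,.085),("tin",318,333,.022),("pink",207,336,.09),("turq",251,334,.09),("pink2",138,316,.09),("pinkfar",189,163,.09)): print(n,np.round(w("top",u,v,z),3))
E
```

```text
hinge corners FL,FR,NL,NR [0.641 0.354 0.13 ] [0.6379 0.0801 0.13  ] [0.5029 0.3559 0.13  ] [0.4995 0.0803 0.13  ]
head [0.5716 0.2523 0.08  ] well [0.5689 0.1864 0.058 ] [0.5714 0.314  0.058 ]
tray [array([ 0.6676, -0.0736,  0.016 ]), array([ 0.6139, -0.4162,  0.016 ]), array([ 0.4589, -0.3934,  0.016 ]), array([ 0.512 , -0.0499,  0.016 ])]
cone [0.753 0.148 0.06 ]
jar [0.801 0.022 0.085]
tin [0.373 0.018 0.022]
pink [0.376 0.259 0.09 ]
turq [0.379 0.164 0.09 ]
pink2 [0.421 0.409 0.09 ]
pinkfar [0.757 0.301 0.09 ]
```

The carton is centred near (0.570, 0.2175) with its yaw at about −0.7°. Mushroom3 (+32) is visible and mushroom1 (−96) shows under the right flap; the other two wells look empty. The tray is centred near (0.563, −0.233) with its yaw at about −8.9°.

```bash
python3 - <<'E'
from h import *
goto([.50,-.30,.30],[180,0,0])
E
```

```text
travel [ 40.11 -22.65  -7.79] dr [-0.1  0.  15.6]
```

Emit:
send_rows(
  series=[
    {"travel":[20,-11,-7.8],"dr":[0,0,8],"claw":0},
    {"travel":[20,-11,-7.8],"dr":[0,0,8],"claw":0},
    {"travel":[20,-11,-7.8],"dr":[0,0,8],"claw":0},
    {"travel":[20,-11,-7.8],"dr":[0,0,8],"claw":0},
    {"travel":[40.1,-22.6,-7.8],"dr":[-0.1,0,15.6],"claw":0},
    {"travel":[40.1,-22.6,-7.8],"dr":[-0.1,0,15.6],"claw":0},
    {"travel":[40.1,-22.6,-7.8],"dr":[-0.1,0,15.6],"claw":0},
    {"travel":[40.1,-22.6,-7.8],"dr":[-0.1,0,15.6],"claw":0},
    {"travel":[40.1,-22.6,-7.8],"dr":[-0.1,0,15.6],"claw":0},
    {"travel":[40.1,-22.6,-7.8],"dr":[-0.1,0,15.6],"claw":0},
    {"travel":[40.1,-22.6,-7.8],"dr":[-0.1,0,15.6],"claw":0},
    {"travel":[40.1,-22.6,-7.8],"dr":[-0.1,0,15.6],"claw":0},
  ],
)

```text
time_s: 1.2
tool_pos: [0.505, -0.2935, 0.3011]
tool_rot: [-179.9, -0.2, 0.5]
force: [1.2, 1.1, 0.5]
grip_width: 0.0152
```

```bash
python3 - <<'E'
from h import *
goto([.57,.2175,.28],[180,0,-0.7])
E
```

```text
travel [  6.96 -51.04   2.2 ] dr [-0.1 -0.2  1.2]
```

Emit:
send_rows(
  series=[
    {"travel":[7,-51.7,2],"dr":[0,0,0.7],"claw":0},
    {"travel":[7,-51.7,2],"dr":[0,0,0.7],"claw":0},
    {"travel":[7,-51.7,2],"dr":[0,0,0.7],"claw":0},
    {"travel":[7,-51.7,2],"dr":[0,0,0.7],"claw":0},
    {"travel":[7,-51.7,2],"dr":[0,0,0.7],"claw":0},
    {"travel":[7,-51.7,2],"dr":[0,0,0.7],"claw":0},
    {"travel":[7,-51.7,2],"dr":[0,0,0.7],"claw":0},
    {"travel":[7,-51.7,2],"dr":[0,0,0.7],"claw":0},
    {"travel":[7,-51.7,2],"dr":[0,0,0.7],"claw":0},
    {"travel":[7,-51.7,2],"dr":[0,0,0.7],"claw":0},
    {"travel":[7,-51.7,2],"dr":[0,0,0.7],"claw":0},
    {"travel":[7,-51.7,2],"dr":[0,0,0.7],"claw":0},
  ],
)

```text
time_s: 2.2
tool_pos: [0.5673, 0.1959, 0.2805]
tool_rot: [179.9, -0.0, -0.8]
force: [1.6, -0.2, -0.9]
grip_width: 0.0003
```

Emit:
send_rows(
  series=[
    {"travel":[0,0,0],"dr":[0,0,0],"claw":0},
    {"travel":[0,0,0],"dr":[0,0,0],"claw":0},
    {"travel":[0,0,0],"dr":[0,0,0],"claw":0},
  ],
)

```text
time_s: 2.45
tool_pos: [0.5673, 0.1937, 0.2801]
tool_rot: [179.8, 0.0, -0.7]
force: [1.1, -0.5, 0.3]
grip_width: 0.0004
```

```bash
python3 - <<'E'
from h import *
goto([.57,.2175,.28],[180,0,-0.7])
c=env.calibration("wrist"); crop("wrist","w0.png",0,640,0,480,1)
for p in ([.57,.2175,.128],[.502,.2175,.13],[.638,.2175,.13],[.5705,.2495,.09],[.5685,.1215,.09]): print(p,px("wrist",p,c).round())
E
```

```text
travel [ 0.24 -2.39  0.  ] dr [ 0.2  0.  -0. ]
[0.57, 0.2175, 0.128] [295. 227.]
[0.502, 0.2175, 0.13] [297. 294.]
[0.638, 0.2175, 0.13] [292. 153.]
[0.5705, 0.2495, 0.09] [267. 219.]
[0.5685, 0.1215, 0.09] [388. 219.]
```

View pics/w0.png

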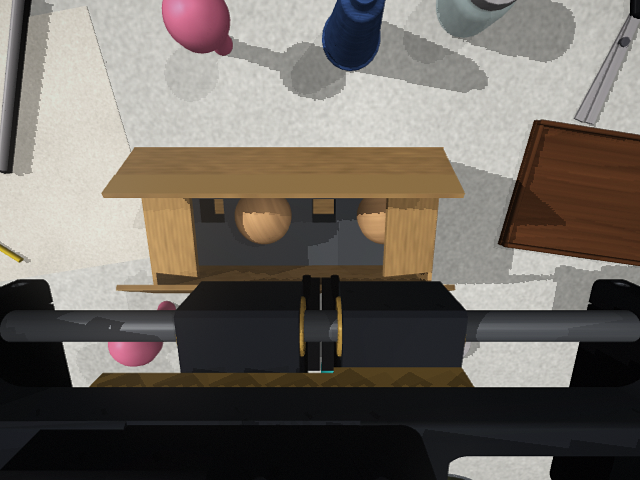

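Emit:
send_rows(
  series=[
    {"travel":[0.3,-2.4,2],"dr":[0,0,0],"claw":0},
    {"travel":[0.3,-2.4,5],"dr":[0,0,0],"claw":0},
    {"travel":[0.3,-2.4,8],"dr":[0,0,0],"claw":0},
    {"travel":[0.3,-2.4,10.5],"dr":[0,0,0],"claw":0},
    {"travel":[0.3,-2.4,12.5],"dr":[0,0,0],"claw":0},
    {"travel":[0.3,-2.4,12.5],"dr":[0,0,0],"claw":0},
    {"travel":[-1,-2.4,12.5],"dr":[0,0,0],"claw":0},
    {"travel":[-2.5,-2.4,12.5],"dr":[0,0,0],"claw":0},
    {"travel":[-4,-2.4,12.5],"dr":[0,0,0],"claw":0},
    {"travel":[-5.5,-2.4,12.5],"dr":[0,0,0],"claw":0},
    {"travel":[-7,-2.4,12.5],"dr":[0,0,0],"claw":0},
    {"travel":[-8,-2.4,12.5],"dr":[0,0,0],"claw":0},
  ],
)

```text
time_s: 3.5
tool_pos: [0.4881, 0.218, 0.1573]
tool_rot: [179.9, -0.2, -0.8]
force: [0.2, 0.3, 0.1]
grip_width: 0.0005
```

Emit:
send_rows(
  series=[
    {"travel":[-0.7,0,0],"dr":[0,0,0],"claw":0},
    {"travel":[-1.4,0,0],"dr":[0,0,0],"claw":0},
    {"travel":[-2.1,0,0],"dr":[0,0,0],"claw":0},
    {"travel":[-2.7,0,0],"dr":[0,0,0],"claw":0},
    {"travel":[-2.7,0,0],"dr":[0,0,0],"claw":0},
    {"travel":[-2.7,0,0],"dr":[0,0,0],"claw":0},
  ],
)

```text
time_s: 4.0
tool_pos: [0.4622, 0.2194, 0.1567]
tool_rot: [179.9, -0.2, -0.8]
force: [1.5, -0.2, 6.6]
grip_width: 0.0005
```

Emit:
send_rows(
  series=[
    {"travel":[1,0,-1],"dr":[0,0,0],"claw":0},
    {"travel":[4,0,-1],"dr":[0,0,0],"claw":0},
    {"travel":[7,0,-1],"dr":[0,0,0],"claw":0},
    {"travel":[10,0,0],"dr":[0,0,0],"claw":0},
    {"travel":[12,0,0],"dr":[0,0,0],"claw":0},
    {"travel":[13.5,0,0],"dr":[0,0,0],"claw":0},
    {"travel":[15,0,0],"dr":[0,0,0],"claw":0},
    {"travel":[16.5,0,0],"dr":[0,0,0],"claw":0},
    {"travel":[18,0,0],"dr":[0,0,0],"claw":0},
    {"travel":[19.5,0,0],"dr":[0,0,0],"claw":0},
    {"travel":[21,0,0],"dr":[0,0,0],"claw":0},
    {"travel":[21.8,0,0],"dr":[0,0,0],"claw":0},
  ],
)

```text
time_s: 5.0
tool_pos: [0.6771, 0.2164, 0.1537]
tool_rot: [179.9, 0.4, -0.8]
force: [-16.0, -1.8, 10.2]
grip_width: 0.0005
```

Emit:
send_rows(
  series=[
    {"travel":[0,0,0],"dr":[0,0,0],"claw":0},
    {"travel":[0,0,0.1],"dr":[0,0,0],"claw":0},
    {"travel":[0,0,0.1],"dr":[0,0,0],"claw":0},
  ],
)

```text
time_s: 5.25
tool_pos: [0.6769, 0.2166, 0.1542]
tool_rot: [179.8, 0.2, -0.7]
force: [-4.8, -1.5, 4.8]
grip_width: 0.0007
```

```bash
python3 - <<'E'
from h import *
print(env.get_obs()["qpos"].round(1))
for s in(1,-1):
  for t in (30,-30):
    A=R.from_euler('x',t,degrees=True)*R.from_euler('xyz',[180,0,90*s-.7],degrees=True)
    print(s,t,A.apply([0,0,1]).round(2)); goto([.571,.265,.25],A.as_euler('xyz',degrees=True))
E
```

```text
[   5.3   32.8  -37.5   76.9   19.8   77.2 -122.9]
1 30 [ 0.    0.5  -0.87]
travel [-10.69  -4.68  -9.55] dr [ 23.8  23.5 -87.8]
1 -30 [ 0.   -0.5  -0.87]
travel [-10.69  -4.68  -9.55] dr [-23.8 -22.9 -87.7]
-1 30 [-0.    0.5  -0.87]
travel [-10.69  -4.68  -9.55] dr [ 23.5 -23.7  87.7]
-1 -30 [-0.   -0.5  -0.87]
travel [-10.69  -4.68  -9.55] dr [-22.9  23.9  87.8]
```

Emit:
send_rows(
  series=[
    {"travel":[-1,0,-3],"dr":[0,0,0],"claw":0},
    {"travel":[-3,0,-7],"dr":[0,0,0],"claw":0},
    {"travel":[-10.5,-4.5,-9.5],"dr":[0,0,-90],"claw":0},
    {"travel":[-10.5,-4.5,-9.5],"dr":[0,0,-90],"claw":0},
    {"travel":[-10.5,-4.5,-9.5],"dr":[0,0,-90],"claw":0},
    {"travel":[-10.5,-4.5,-9.5],"dr":[0,0,-90],"claw":0},
    {"travel":[-10.5,-4.5,-9.5],"dr":[0,0,-90],"claw":0},
    {"travel":[-10.5,-4.5,-9.5],"dr":[0,0,-90],"claw":0},
    {"travel":[-10.5,-4.5,-9.5],"dr":[0,0,-90],"claw":0},
    {"travel":[-10.5,-4.5,-9.5],"dr":[0,0,-90],"claw":0},
    {"travel":[-10.5,-4.5,-9.5],"dr":[0,0,-90],"claw":0},
    {"travel":[-10.5,-4.5,-9.5],"dr":[0,0,-90],"claw":0},
  ],
)

```text
time_s: 6.25
tool_pos: [0.5736, 0.2631, 0.2487]
tool_rot: [-180.0, 0.1, 71.3]
force: [0.4, -1.0, 0.5]
grip_width: 0.001
```

Emit:
send_rows(
  series=[
    {"travel":[0,0,0],"dr":[0,0,-19],"claw":0},
    {"travel":[0,0,0],"dr":[0,0,-19],"claw":0},
    {"travel":[0,0,0],"dr":[0,0,-19],"claw":0},
    {"travel":[0,0,0],"dr":[0,0,-19],"claw":0},
  ],
)

```text
time_s: 6.58
tool_pos: [0.5737, 0.2631, 0.2486]
tool_rot: [-179.9, 0.1, 90.0]
force: [0.1, 0.4, -0.3]
grip_width: 0.0007
```

```bash
python3 - <<'E'
from h import *
print(env.get_obs()["qpos"].round(1),env.get_obs()["tool_rot"])
A=R.from_euler('x',30,degrees=True)*R.from_euler('xyz',[180,0,90-.7],degrees=True)
goto([.571,.2825,.125],A.as_euler('xyz',degrees=True))
c=env.calibration("wrist"); a=env.read_camera("wrist"); cv2.imwrite("pics/w1.png",a)
E
```

```text
[ 15.7  25.2 -57.9  82.2  21.2  84.3 -41.8] [-1.79906719e+02  9.88141295e-02  9.00239703e+01]
travel [ 1.96 -0.25 12.36] dr [ 0.1 30.1  0.7]
```

View pics/w1.png

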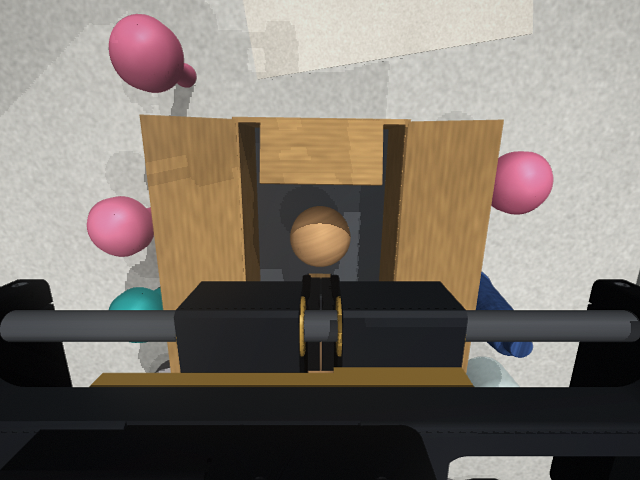

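Emit:
send_rows(
  series=[
    {"travel":[1.5,-0.2,3],"dr":[0,30,0.7],"claw":0},
    {"travel":[1.5,-0.2,6],"dr":[0,30,0.7],"claw":0},
    {"travel":[1.5,-0.2,6],"dr":[0,30,0.7],"claw":0},
    {"travel":[1.7,-0.2,6],"dr":[0,30,0.7],"claw":0},
    {"travel":[1.7,-0.2,8],"dr":[0,30,0.7],"claw":0},
    {"travel":[1.9,-0.2,10],"dr":[0,30,0.7],"claw":0},
    {"travel":[1.9,-0.2,11.5],"dr":[0,30,0.7],"claw":0},
    {"travel":[1.9,-0.2,12.3],"dr":[0,30,0.7],"claw":0},
    {"travel":[1.9,-0.2,12.3],"dr":[0,30,0.7],"claw":0},
    {"travel":[2.6,-0.2,12.3],"dr":[0,30,0.7],"claw":0},
    {"travel":[3.4,-0.2,12.3],"dr":[0,30,0.7],"claw":0},
    {"travel":[3.4,-0.2,12.3],"dr":[0,30,0.7],"claw":0},
  ],
)

```text
time_s: 7.63
tool_pos: [0.5719, 0.3002, 0.1282]
tool_rot: [-179.9, -30.0, 89.4]
force: [-0.3, -0.2, 0.8]
grip_width: 0.0004
```

```bash
python3 - <<'E'
from h import *
o=env.get_obs();print(o["qpos"].round(1),o["tool_rot"],o["force"])
A=R.from_euler('xyz',o["tool_rot"],degrees=True)
B=R.from_euler('x',30,degrees=True)*R.from_euler('xyz',[180,0,90-.7],degrees=True)
for y,z in((90,133),(105,150),(125,157),(150,153),(165,150),(172,147)):print(y,z,(A.inv().apply(np.array([.5712,.2175+y/1e3,z/1e3])-o["tool_pos"])*100).round(2))
print((A.inv()*B).as_rotvec(degrees=True).round(1))
E
```

```text
[ 37.6  32.3 -65.9 100.9   2.   52.5 -23. ] [-179.9370574   -29.98861668   89.35138013] [-0.3325093  -0.16318131  0.75907157]
90 133 [ 0.87 -0.08 -0.05]
105 150 [ 3.02 -0.1  -0.77]
125 157 [ 5.1  -0.12 -0.38]
150 153 [ 7.06 -0.15  1.22]
165 150 [ 8.21 -0.16  2.23]
172 147 [ 8.67 -0.17  2.84]
[0.3 0.  0.1]
```

Emit:
send_rows(
  series=[
    {"travel":[0.9,-0.1,-0.1],"dr":[0,0,0],"claw":0},
    {"travel":[2,-0.1,-0.5],"dr":[0,0,0],"claw":0},
    {"travel":[3,-0.1,-0.8],"dr":[0,0,0],"claw":0},
    {"travel":[4,-0.1,-0.6],"dr":[0,0,0],"claw":0},
    {"travel":[5.1,-0.1,-0.4],"dr":[0,0,0],"claw":0},
    {"travel":[6,-0.1,0.4],"dr":[0,0,0],"claw":0},
    {"travel":[7,-0.1,1.2],"dr":[0,0,0],"claw":0},
    {"travel":[8.2,-0.2,2.2],"dr":[0,0,0],"claw":0},
    {"travel":[8.6,-0.2,2.8],"dr":[0,0,0],"claw":0},
    {"travel":[8.6,-0.2,2.8],"dr":[0,0,0],"claw":0},
    {"travel":[8.6,-0.2,2.8],"dr":[0,0,0],"claw":0},
  ],
)

```text
time_s: 8.55
tool_pos: [0.5711, 0.3871, 0.1456]
tool_rot: [-179.8, -30.0, 89.2]
force: [-0.2, 0.2, 0.8]
grip_width: 0.0003
```

```bash
python3 - <<'E'
from h import *
o=env.get_obs();print(o["qpos"].round(1),o["tool_rot"],o["force"])
a=env.read_camera("wrist");b=env.read_camera("top")[180:310,120:320]
cv2.imwrite("pics/w2.png",np.vstack([cv2.resize(a,(440,330)),cv2.resize(b,(440,260))]))
E
```

```text
[ 26.4  32.6 -63.5  96.7   3.8  51.4 -31.5] [-179.83336067  -29.95550734   89.24211873] [-0.23229368  0.24990773  0.84373997]
```

View pics/w2.png

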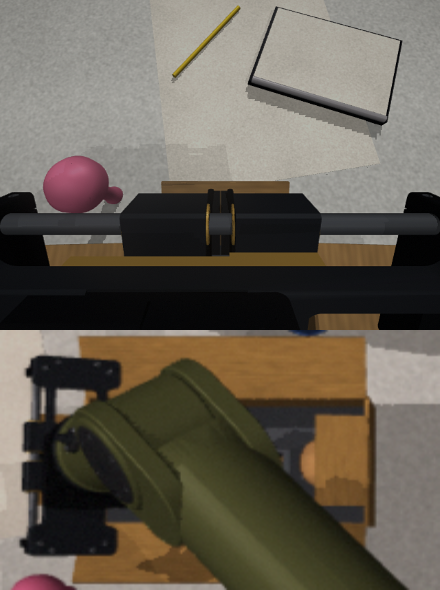

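```bash
python3 - <<'E'
from h import *
o=env.get_obs()
A=R.from_euler('xyz',o["tool_rot"],degrees=True)
B=R.from_euler('x',-30,degrees=True)*R.from_euler('xyz',[180,0,90-.7],degrees=True)
for y,z in((150,220),(0,230),(-60,220),(-60,135),(-60,125),(-80,125)):print(y,z,(A.inv().apply(np.array([.570+y*1.2e-5,.2175+y/1e3,z/1e3])-o["tool_pos"])*100).round(2))
print((A.inv()*B).as_rotvec(degrees=True).round(1))
E
```

```text
150 220 [ 2.15  0.04 -7.42]
0 230 [-10.35   0.06 -15.77]
-60 220 [-16.05   0.07 -17.89]
-60 135 [-20.29   0.09 -10.52]
-60 125 [-20.79   0.09  -9.66]
-80 125 [-22.53   0.09 -10.65]
[ -0.5 -59.9  -0.2]
```

Emit:
send_rows(
  series=[
    {"travel":[1,0,-3.5],"dr":[0,0,0],"claw":0},
    {"travel":[2.1,0,-7.4],"dr":[0,0,0],"claw":0},
    {"travel":[-2,0,-10],"dr":[0,-60,0],"claw":0},
    {"travel":[-6,0,-13],"dr":[0,-60,0],"claw":0},
    {"travel":[-10.3,0,-15.8],"dr":[0,-60,0],"claw":0},
    {"travel":[-13,0,-17],"dr":[0,-60,0],"claw":0},
    {"travel":[-16,0.1,-17.9],"dr":[0,-60,0],"claw":0},
    {"travel":[-16,0.1,-17.9],"dr":[0,-60,0],"claw":0},
    {"travel":[-16,0.1,-17.9],"dr":[0,-60,0],"claw":0},
    {"travel":[-16,0.1,-17.9],"dr":[0,-60,0],"claw":0},
    {"travel":[-16,0.1,-17.9],"dr":[0,-60,0],"claw":0},
    {"travel":[-16,0.1,-17.9],"dr":[0,-60,0],"claw":0},
  ],
)

```text
time_s: 9.65
tool_pos: [0.568, 0.1612, 0.2178]
tool_rot: [-179.5, 30.1, 89.9]
force: [-0.2, -0.1, -0.1]
grip_width: 0.0003
```

```bash
python3 - <<'E'
from h import *
o=env.get_obs();print(o["qpos"].round(1))
A=R.from_euler('xyz',o["tool_rot"],degrees=True)
B=R.from_euler('x',-30,degrees=True)*R.from_euler('xyz',[180,0,90-.7],degrees=True)
for y,z in((-60,220),(-60,125),(-65,125),(-80,125),(-90,133),(-105,150),(-125,157),(-150,153),(-165,150),(-172,147)):print(y,z,(A.inv().apply(np.array([.570+y*1.2e-5,.2175+y/1e3,z/1e3])-o["tool_pos"])*100).round(2))
print((A.inv()*B).as_rotvec(degrees=True).round(1))
E
```

```text
[  1.6  30.1 -49.1  83.   42.1 100.5 -49.3]
-60 220 [-0.43  0.13 -0.  ]
-60 125 [4.34 0.2  8.21]
-65 125 [3.9  0.2  8.46]
-80 125 [2.61 0.19 9.22]
-90 133 [1.34 0.18 9.03]
-105 150 [-0.81  0.16  8.31]
-125 157 [-2.89  0.15  8.71]
-150 153 [-4.85  0.14 10.31]
-165 150 [-6.    0.13 11.32]
-172 147 [-6.46  0.13 11.93]
[-0.6  0.1  0.6]
```

Emit:
send_rows(
  series=[
    {"travel":[1,0.1,2.5],"dr":[0,0,0],"claw":0},
    {"travel":[2.5,0.1,5],"dr":[0,0,0],"claw":0},
    {"travel":[3.7,0.2,7],"dr":[0,0,0],"claw":0},
    {"travel":[4.3,0.2,8.2],"dr":[0,0,0],"claw":0},
    {"travel":[4.3,0.2,8.2],"dr":[0,0,0],"claw":0},
    {"travel":[3.9,0.2,8.5],"dr":[0,0,0],"claw":0},
    {"travel":[3.3,0.2,8.8],"dr":[0,0,0],"claw":0},
    {"travel":[2.6,0.2,9.2],"dr":[0,0,0],"claw":0},
    {"travel":[2.0,0.2,9.1],"dr":[0,0,0],"claw":0},
    {"travel":[1.3,0.2,9.0],"dr":[0,0,0],"claw":0},
    {"travel":[0.3,0.2,8.7],"dr":[0,0,0],"claw":0},
    {"travel":[-0.8,0.2,8.3],"dr":[0,0,0],"claw":0},
  ],
)

```text
time_s: 10.65
tool_pos: [0.5708, 0.1081, 0.1534]
tool_rot: [-179.8, 30.1, 89.3]
force: [0.7, 1.1, -0.9]
grip_width: 0.0003
```

Emit:
send_rows(
  series=[
    {"travel":[-1,0,0.2],"dr":[0,0,0],"claw":0},
    {"travel":[-2.1,0,0.4],"dr":[0,0,0],"claw":0},
    {"travel":[-3,0,1.2],"dr":[0,0,0],"claw":0},
    {"travel":[-4,0,2],"dr":[0,0,0],"claw":0},
    {"travel":[-5.2,0,3],"dr":[0,0,0],"claw":0},
    {"travel":[-5.6,0,3.6],"dr":[0,0,0],"claw":0},
    {"travel":[-5.6,0,3.6],"dr":[0,0,0],"claw":0},
    {"travel":[-5.6,0,3.6],"dr":[0,0,0],"claw":0},
  ],
)

```text
time_s: 11.32
tool_pos: [0.5699, 0.0425, 0.1512]
tool_rot: [-179.9, 30.1, 89.3]
force: [-2.8, 2.6, 9.0]
grip_width: 0.0006
```

```bash
python3 - <<'E'
from h import *
o=env.get_obs();print(o["qpos"].round(1))
A=R.from_euler('xyz',o["tool_rot"],degrees=True)
B=R.from_euler('xyz',[180,0,90-.7],degrees=True)
for y,z in((-150,220),(-90,270)):print(y,z,(A.inv().apply(np.array([.570+y*1.2e-5,.2175+y/1e3,z/1e3])-o["tool_pos"])*100).round(2))
print((A.inv()*B).as_rotvec(degrees=True).round(1))
E
```

```text
[ 13.4  26.5 -47.6  95.1  43.5  88.3 -44.8]
-150 220 [-1.29 -0.22 -7.21]
-90 270 [  1.39  -0.24 -14.54]
[-0.1 30.1 -0.1]
```

Emit:
send_rows(
  series=[
    {"travel":[-0.7,-0.2,-3.5],"dr":[0,0,0],"claw":0},
    {"travel":[-1.3,-0.2,-7.2],"dr":[0,10,0],"claw":0},
    {"travel":[-2.9,-0.2,-12],"dr":[0,30,0],"claw":8.7},
    {"travel":[-2.9,-0.2,-12],"dr":[0,30,0],"claw":8.7},
    {"travel":[-2.9,-0.2,-12],"dr":[0,30,0],"claw":8.7},
    {"travel":[-2.9,-0.2,-12],"dr":[0,30,0],"claw":8.7},
    {"travel":[-2.9,-0.2,-12],"dr":[0,30,0],"claw":8.7},
    {"travel":[-2.9,-0.2,-12],"dr":[0,30,0],"claw":8.7},
    {"travel":[-2.9,-0.2,-12],"dr":[0,30,0],"claw":8.7},
    {"travel":[-2.9,-0.2,-12],"dr":[0,30,0],"claw":8.7},
  ],
)

```text
time_s: 12.15
tool_pos: [0.5677, 0.0803, 0.2669]
tool_rot: [-179.7, 0.1, 89.5]
force: [0.5, -0.1, -0.4]
grip_width: 0.046
```

```bash
python3 - <<'E'
from h import *
o=env.get_obs();print(o["qpos"].round(1),o["tool_rot"])
import json
c=env.calibration("wrist");json.dump({k:np.array(v).tolist() for k,v in c.items()},open("c3.json","w"))
crop("wrist","w3.png",0,640,0,480,1)
for y in (-96,32,-32,96):print(y,px("wrist",[.570+y*1.2e-5,.2175+y/1e3,.09],c).round(1))
E
```

```text
[ 35.8  14.8 -55.1  88.8  12.2  83.1 -20.4] [-1.79716256e+02  1.31187507e-01  8.95113129e+01]
-96 [321.2 181.7]
32 [321.7  35.6]
-32 [321.5 112.6]
96 [322.  -50.8]
```

View pics/w3.png

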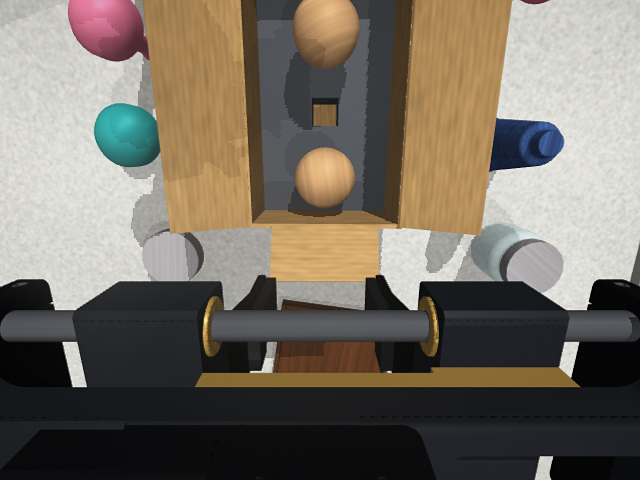

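```bash
python3 - <<'E'
from h import *
import json
c=json.load(open("c3.json"));c={k:(np.array(v) if k=="cam_to_world" else v) for k,v in c.items()}
for u,v in((325,177),(326,32)):print(w("wrist",u,v,.094,c).round(4),w("wrist",u,v,.1,c).round(4))
goto([.5715,.1215,.17],[180,0,89.3])
E
```

```text
[0.5726 0.1263 0.094 ] [0.5725 0.1268 0.1   ]
[0.5741 0.2511 0.094 ] [0.5741 0.2493 0.1   ]
travel [4.16 0.37 9.69] dr [-0.3  0.1  0.2]
```

Emit:
send_rows(
  series=[
    {"travel":[2,0.2,3],"dr":[-0.3,0.1,0.2],"claw":8.7},
    {"travel":[4.3,0.4,6],"dr":[-0.3,0.1,0.2],"claw":8.7},
    {"travel":[4.3,0.4,8],"dr":[-0.3,0.1,0.2],"claw":8.7},
    {"travel":[4.3,0.4,10],"dr":[-0.3,0.1,0.2],"claw":8.7},
    {"travel":[4.3,0.4,12],"dr":[-0.3,0.1,0.2],"claw":8.7},
    {"travel":[4.3,0.4,13.5],"dr":[-0.3,0.1,0.2],"claw":8.7},
    {"travel":[4.3,0.4,15],"dr":[-0.3,0.1,0.2],"claw":8.7},
    {"travel":[4.3,0.4,16.5],"dr":[-0.3,0.1,0.2],"claw":8.7},
    {"travel":[4.3,0.4,17.5],"dr":[-0.3,0.1,0.2],"claw":8.7},
    {"travel":[4.3,0.4,17.5],"dr":[-0.3,0.1,0.2],"claw":8.7},
    {"travel":[4.3,0.4,17.5],"dr":[-0.3,0.1,0.2],"claw":8.7},
  ],
)

```text
time_s: 13.12
tool_pos: [0.5723, 0.1212, 0.0925]
tool_rot: [179.9, -0.0, 89.1]
force: [0.8, 0.1, 0.8]
grip_width: 0.087
```

Emit:
send_rows(
  series=[
    {"travel":[0,0,0.6],"dr":[0,0,0],"claw":8.7},
    {"travel":[0,0,1.2],"dr":[0,0,0],"claw":8.7},
    {"travel":[0,0,1.2],"dr":[0,0,0],"claw":8.7},
  ],
)

```text
time_s: 13.37
tool_pos: [0.5725, 0.12, 0.0801]
tool_rot: [179.9, 0.0, 89.0]
force: [0.1, -0.9, 0.0]
grip_width: 0.0868
```

Emit:
send_rows(
  series=[
    {"travel":[0.3,0,0.3],"dr":[0,0,0],"claw":8.7},
    {"travel":[0.3,0,0.3],"dr":[0,0,0],"claw":8.7},
    {"travel":[0.3,0,0.3],"dr":[0,0,0],"claw":5.2},
    {"travel":[0.3,0,0.3],"dr":[0,0,0],"claw":5.2},
    {"travel":[0.3,0,0.3],"dr":[0,0,0],"claw":5.2},
    {"travel":[0.3,0,0.3],"dr":[0,0,0],"claw":5.2},
    {"travel":[0.3,0,0.3],"dr":[0,0,0],"claw":5.2},
    {"travel":[0.3,0,0.3],"dr":[0,0,0],"claw":5.2},
    {"travel":[0.3,0,0.3],"dr":[0,0,0],"claw":5.2},
  ],
  grip_force=20,
)

```text
time_s: 14.12
tool_pos: [0.573, 0.1232, 0.0779]
tool_rot: [179.9, 0.0, 89.0]
force: [1.1, 0.1, 1.1]
grip_width: 0.0576
```

```bash
python3 - <<'E'
from h import *
o=env.get_obs();print(o["qpos"].round(1),o["tool_pos"],o["force"],o["grip_width"])
goto([.5725,.12,.26],[180,0,89.3])
E
```

```text
[ 27.3  25.5 -51.4 100.7  22.   64.3 -32.1] [0.57295623 0.12315555 0.07786859] [1.12152605 0.08365235 1.05586187] 0.05757705590419628
travel [ -0.32   0.   -18.21] dr [ 0.1  0.  -0.3]
```

Emit:
send_rows(
  series=[
    {"travel":[0,0,-1.5],"dr":[0,0,0],"claw":5.2},
    {"travel":[0,0,-3.5],"dr":[0,0,0],"claw":5.2},
    {"travel":[0,0,-6],"dr":[0,0,0],"claw":5.2},
    {"travel":[0,0,-9],"dr":[0,0,0],"claw":5.2},
    {"travel":[0,0,-12],"dr":[0,0,0],"claw":5.2},
    {"travel":[0,0,-15],"dr":[0,0,0],"claw":5.2},
    {"travel":[0,0,-17],"dr":[0,0,0],"claw":5.2},
    {"travel":[0,0,-18.5],"dr":[0,0,0],"claw":5.2},
    {"travel":[0,0,-19],"dr":[0,0,0],"claw":5.2},
    {"travel":[0,0,-19],"dr":[0,0,0],"claw":5.2},
  ],
)

```text
time_s: 14.95
tool_pos: [0.573, 0.1237, 0.2698]
tool_rot: [179.7, -0.0, 89.0]
force: [0.4, -0.7, -1.5]
grip_width: 0.0579
```

```bash
python3 - <<'E'
from h import *
o=env.get_obs();print(o["tool_pos"],o["force"],o["grip_width"])
goto([.554,-.292,.26],[180,0,89.3])
b=env.read_camera("scene");cv2.imwrite("pics/s1.png",b)
E
```

```text
[0.57304346 0.12371222 0.26978919] [ 0.42160404 -0.7219412  -1.4631167 ] 0.057936978602951494
travel [-41.6   -1.21   0.96] dr [ 0.3 -0.  -0.3]
```

View pics/s1.png

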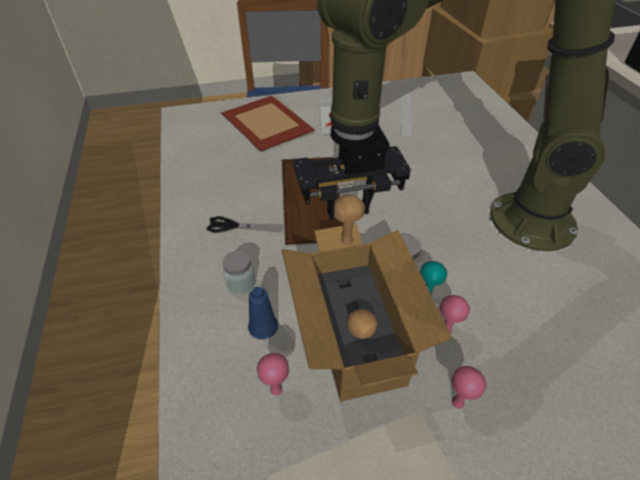

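Emit:
send_rows(
  series=[
    {"travel":[-1.5,0,0],"dr":[0.2,0,-0.3],"claw":5.2},
    {"travel":[-4,-0.1,0],"dr":[0.2,0,-0.3],"claw":5.2},
    {"travel":[-7.5,-0.2,0],"dr":[0.2,0,-0.3],"claw":5.2},
    {"travel":[-11,-0.3,0],"dr":[0.2,0,-0.3],"claw":5.2},
    {"travel":[-15,-0.4,0],"dr":[0.2,0,-0.3],"claw":5.2},
    {"travel":[-19,-0.5,0],"dr":[0.2,0,-0.3],"claw":5.2},
    {"travel":[-23,-0.7,0],"dr":[0.2,0,-0.3],"claw":5.2},
    {"travel":[-27,-0.8,0],"dr":[0.2,0,-0.3],"claw":5.2},
    {"travel":[-31,-0.9,1],"dr":[0.2,0,-0.3],"claw":5.2},
    {"travel":[-35,-1,2],"dr":[0.2,0,-0.3],"claw":5.2},
    {"travel":[-38,-1.1,3],"dr":[0.2,0,-0.3],"claw":5.2},
    {"travel":[-40,-1.1,4],"dr":[0.2,0,-0.3],"claw":5.2},
  ],
)

```text
time_s: 16.0
tool_pos: [0.5525, -0.2812, 0.2251]
tool_rot: [-179.7, 0.0, 89.0]
force: [-0.1, -0.6, -1.0]
grip_width: 0.0575
```

Emit:
send_rows(
  series=[
    {"travel":[-1,0,1],"dr":[0,0,0],"claw":5.2},
    {"travel":[-1.5,0,2],"dr":[0,0,0],"claw":5.2},
    {"travel":[-1.5,0,2],"dr":[0,0,0],"claw":5.2},
    {"travel":[-1.5,0,2],"dr":[0,0,0],"claw":5.2},
    {"travel":[-1.5,0,2],"dr":[0,0,0],"claw":5.2},
  ],
)

```text
time_s: 16.42
tool_pos: [0.5557, -0.2887, 0.2085]
tool_rot: [-180.0, -0.0, 89.5]
force: [0.4, -0.2, -0.7]
grip_width: 0.0576
```

```bash
python3 - <<'E'
from h import *
o=env.get_obs();print(o["tool_pos"],o["tool_rot"],o["force"],o["grip_width"])
goto([.554,-.292,.082],[180,0,89.3])
E
```

```text
[ 0.55569945 -0.28871836  0.20850147] [-1.79996213e+02 -3.03122646e-02  8.95453901e+01] [ 0.40524887 -0.15326596 -0.65402802] 0.05758330257143174
travel [-0.34 -0.17 12.65] dr [-0.  -0.   0.2]
```

Emit:
send_rows(
  series=[
    {"travel":[0,0,2],"dr":[0,0,0],"claw":5.2},
    {"travel":[0,0,4.5],"dr":[0,0,0],"claw":5.2},
    {"travel":[0,0,7],"dr":[0,0,0],"claw":5.2},
    {"travel":[0,0,9],"dr":[0,0,0],"claw":5.2},
    {"travel":[0,0,10.5],"dr":[0,0,0],"claw":5.2},
    {"travel":[0,0,11.5],"dr":[0,0,0],"claw":5.2},
    {"travel":[0,0,12],"dr":[0,0,0],"claw":5.2},
    {"travel":[0,0,12],"dr":[0,0,0],"claw":5.2},
    {"travel":[0,0,12],"dr":[0,0,0],"claw":5.2},
    {"travel":[0,0,12],"dr":[0,0,0],"claw":5.2},
  ],
)

```text
time_s: 17.25
tool_pos: [0.5555, -0.2917, 0.0893]
tool_rot: [179.9, 0.1, 89.3]
force: [0.8, 0.0, -0.3]
grip_width: 0.0575
```

Emit:
send_rows(
  series=[
    {"travel":[0,0,0.2],"dr":[0,0,0],"claw":5.2},
    {"travel":[0,0,0.4],"dr":[0,0,0],"claw":5.2},
    {"travel":[0,0,0.6],"dr":[0,0,0],"claw":5.2},
    {"travel":[0,0,0.7],"dr":[0,0,0],"claw":5.2},
    {"travel":[0,0,0.7],"dr":[0,0,0],"claw":5.2},
    {"travel":[0,0,0.7],"dr":[0,0,0],"claw":5.2},
  ],
)

```text
time_s: 17.75
tool_pos: [0.5543, -0.2916, 0.0806]
tool_rot: [-179.9, -0.0, 89.3]
force: [-0.2, -0.0, -1.2]
grip_width: 0.0577
```

Emit:
send_rows(
  series=[
    {"travel":[0,0,0.1],"dr":[0,0,0],"claw":5.2},
    {"travel":[0,0,0.1],"dr":[0,0,0],"claw":5.2},
    {"travel":[0,0,0.1],"dr":[0,0,0],"claw":5.2},
  ],
)

```text
time_s: 18.0
tool_pos: [0.5545, -0.2916, 0.0799]
tool_rot: [-179.9, 0.0, 89.3]
force: [-0.4, 0.0, 0.8]
grip_width: 0.0574
```

```bash
python3 - <<'E'
from h import *
o=env.get_obs();print(o["tool_pos"],o["tool_rot"],o["force"],o["wrist_torque"],o["grip_width"])
b=env.read_camera("scene")[130:280,240:440];cv2.imwrite("pics/s2.png",cv2.resize(b,None,fx=4,fy=4,interpolation=2))
E
```

```text
[ 0.55447847 -0.29163192  0.07989459] [-1.79942737e+02  1.31915258e-02  8.93230636e+01] [-0.35324283  0.02736216  0.75041428] [-0.04888517 -0.12919912 -0.01474346] 0.05739904577587292
```

View pics/s2.png

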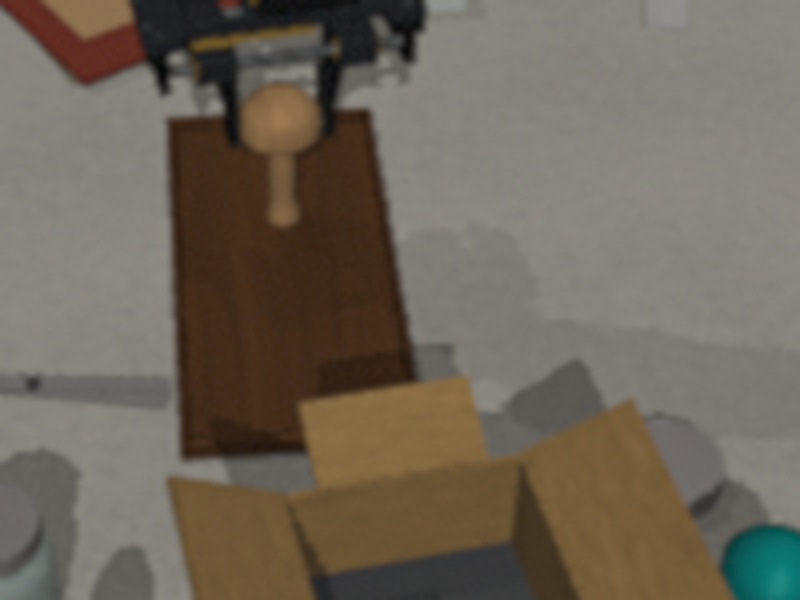

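Emit:
send_rows(
  series=[
    {"travel":[0,0,0],"dr":[0,0,0],"claw":5.7},
    {"travel":[0,0,0],"dr":[0,0,0],"claw":5.8},
    {"travel":[0,0,0],"dr":[0,0,0],"claw":5.9},
    {"travel":[0,0,0],"dr":[0,0,0],"claw":6.1},
    {"travel":[0,0,0],"dr":[0,0,0],"claw":6.4},
    {"travel":[0,0,0],"dr":[0,0,0],"claw":7},
    {"travel":[0,0,0],"dr":[0,0,0],"claw":8},
    {"travel":[0,0,0],"dr":[0,0,0],"claw":8.7},
    {"travel":[0,0,0],"dr":[0,0,0],"claw":8.7},
    {"travel":[0,0,0],"dr":[0,0,0],"claw":8.7},
    {"travel":[0,0,0],"dr":[0,0,0],"claw":8.7},
    {"travel":[0,0,0],"dr":[0,0,0],"claw":8.7},
  ],
)

```text
time_s: 19.05
tool_pos: [0.5544, -0.2916, 0.0798]
tool_rot: [-179.9, 0.0, 89.3]
force: [0.2, -0.6, -0.7]
grip_width: 0.0868
```

Emit:
send_rows(
  series=[
    {"travel":[0,0,-1],"dr":[0,0,0],"claw":8.7},
    {"travel":[0,0,-2.5],"dr":[0,0,0],"claw":8.7},
    {"travel":[0,0,-5],"dr":[0,0,0],"claw":8.7},
    {"travel":[0,0,-8],"dr":[0,0,0],"claw":8.7},
    {"travel":[0,0,-12],"dr":[0,0,0],"claw":8.7},
    {"travel":[0,0,-16],"dr":[0,0,0],"claw":8.7},
    {"travel":[0,0,-19],"dr":[0,0,0],"claw":8.7},
    {"travel":[0,0,-19],"dr":[0,0,0],"claw":8.7},
    {"travel":[0,0,-19],"dr":[0,0,0],"claw":8.7},
  ],
)

```text
time_s: 19.8
tool_pos: [0.5559, -0.2916, 0.273]
tool_rot: [179.8, 0.2, 89.3]
force: [-0.0, -1.3, -1.5]
grip_width: 0.0873
```

```bash
python3 - <<'E'
from h import *
goto([.5735,.14,.26],[180,0,89.3])
E
```

```text
travel [43.18  1.26  1.18] dr [0.2 0.2 0. ]
```

Emit:
send_rows(
  series=[
    {"travel":[3,0.1,0],"dr":[0.2,0.2,0],"claw":8.7},
    {"travel":[7,0.2,0],"dr":[0.2,0.2,0],"claw":8.7},
    {"travel":[11,0.4,0],"dr":[0.2,0.2,0],"claw":8.7},
    {"travel":[15,0.5,0],"dr":[0.2,0.2,0],"claw":8.7},
    {"travel":[19,0.7,0],"dr":[0.2,0.2,0],"claw":8.7},
    {"travel":[23,0.8,0],"dr":[0.2,0.2,0],"claw":8.7},
    {"travel":[27,0.9,0],"dr":[0.2,0.2,0],"claw":8.7},
    {"travel":[31,1,0],"dr":[0.2,0.2,0],"claw":8.7},
    {"travel":[35,1.1,0],"dr":[0.2,0.2,0],"claw":8.7},
    {"travel":[38,1.2,0],"dr":[0.2,0.2,0],"claw":8.7},
    {"travel":[40,1.2,0],"dr":[0.2,0.2,0],"claw":8.7},
    {"travel":[40,1.2,0],"dr":[0.2,0.2,0],"claw":8.7},
  ],
)

```text
time_s: 20.8
tool_pos: [0.5692, 0.115, 0.2689]
tool_rot: [-179.6, -0.4, 89.9]
force: [-0.9, 0.8, -0.3]
grip_width: 0.0873
```

```bash
python3 - <<'E'
from h import *
import json
o=env.get_obs();print(o["tool_pos"],o["tool_rot"],o["qpos"].round(1))
c=env.calibration("wrist");json.dump({k:np.array(v).tolist() for k,v in c.items()},open("c4.json","w"))
a=env.read_camera("wrist")[0:360];b=env.read_camera("scene")[100:280,220:460]
cv2.imwrite("pics/w4.png",np.vstack([a[:300],cv2.resize(b[:,:],(400,300)).repeat(1,1) if 0 else cv2.copyMakeBorder(cv2.resize(b,(400,300)),0,0,0,240,0)]))
E
```

```text
[0.56919589 0.11498132 0.26887851] [-179.61229019   -0.3684503    89.86378232] [ 32.7  16.2 -56.1  87.5  13.   83.6 -23.9]
```

View pics/w4.png

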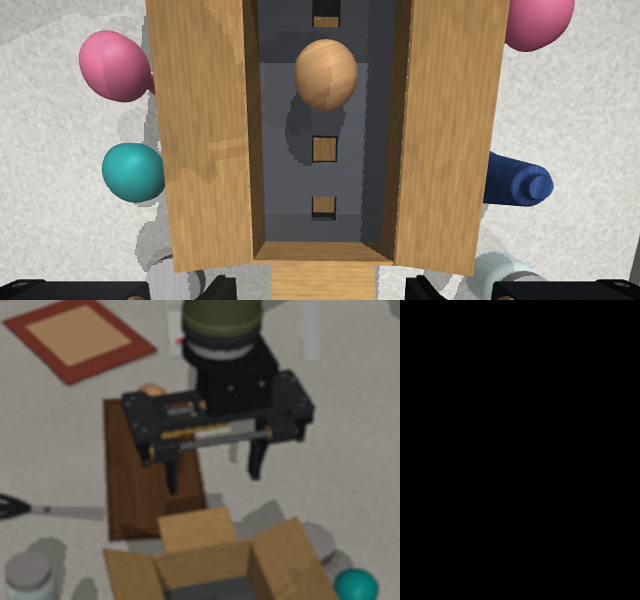

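```bash
python3 - <<'E'
from h import *
import json
c=json.load(open("c4.json"));c={k:(np.array(v) if k=="cam_to_world" else v) for k,v in c.items()}
print(w("wrist",325.5,75,.094,c).round(4),w("wrist",325.5,75,.1,c).round(4))
goto([.573,.250,.078],[180,0,89.3])
E
```

```text
[0.5739 0.2537 0.094 ] [0.5739 0.2525 0.1   ]
travel [14.06  0.24 19.11] dr [-0.4 -0.2  0.2]
```

Emit:
send_rows(
  series=[
    {"travel":[3,0.1,0],"dr":[-0.4,-0.2,0.2],"claw":8.7},
    {"travel":[7,0.3,2],"dr":[-0.4,-0.2,0.2],"claw":8.7},
    {"travel":[11,0.4,4],"dr":[-0.4,-0.2,0.2],"claw":8.7},
    {"travel":[14.1,0.4,6],"dr":[-0.4,-0.2,0.2],"claw":8.7},
    {"travel":[14.1,0.4,8],"dr":[-0.4,-0.2,0.2],"claw":8.7},
    {"travel":[14.1,0.4,9],"dr":[-0.4,-0.2,0.2],"claw":8.7},
    {"travel":[14.1,0.4,11],"dr":[-0.4,-0.2,0.2],"claw":8.7},
    {"travel":[14.1,0.4,13],"dr":[-0.4,-0.2,0.2],"claw":8.7},
    {"travel":[14.1,0.4,15],"dr":[-0.4,-0.2,0.2],"claw":8.7},
    {"travel":[14.1,0.4,16.5],"dr":[-0.4,-0.2,0.2],"claw":8.7},
    {"travel":[14.1,0.4,17.5],"dr":[-0.4,-0.2,0.2],"claw":8.7},
    {"travel":[14.1,0.4,17.5],"dr":[-0.4,-0.2,0.2],"claw":8.7},
  ],
)

```text
time_s: 21.9
tool_pos: [0.5758, 0.247, 0.0928]
tool_rot: [-179.9, 0.1, 89.0]
force: [-0.6, -0.3, 0.0]
grip_width: 0.087
```

Emit:
send_rows(
  series=[
    {"travel":[0,0,0.7],"dr":[0,0,0],"claw":8.7},
    {"travel":[0,0,1.3],"dr":[0,0,0],"claw":8.7},
    {"travel":[0,0,1.3],"dr":[0,0,0],"claw":8.7},
    {"travel":[0,0,1.3],"dr":[0,0,0],"claw":8.7},
  ],
)

```text
time_s: 22.23
tool_pos: [0.5764, 0.2499, 0.0825]
tool_rot: [179.8, 0.0, 89.1]
force: [-0.0, 0.4, -0.3]
grip_width: 0.0867
```

Emit:
send_rows(
  series=[
    {"travel":[0.1,-0.3,0.4],"dr":[0,0,0],"claw":8.7},
    {"travel":[0.1,-0.3,0.4],"dr":[0,0,0],"claw":8.7},
    {"travel":[0.1,-0.3,0.4],"dr":[0,0,0],"claw":8.7},
    {"travel":[0.1,-0.3,0.4],"dr":[0,0,0],"claw":5.2},
    {"travel":[0.1,-0.3,0.4],"dr":[0,0,0],"claw":5.2},
    {"travel":[0.1,-0.3,0.4],"dr":[0,0,0],"claw":5.2},
    {"travel":[0.1,-0.3,0.4],"dr":[0,0,0],"claw":5.2},
    {"travel":[0.1,-0.3,0.4],"dr":[0,0,0],"claw":5.2},
    {"travel":[0.1,-0.3,0.4],"dr":[0,0,0],"claw":5.2},
    {"travel":[0.1,-0.3,0.4],"dr":[0,0,0],"claw":5.2},
  ],
  grip_force=20,
)

```text
time_s: 23.07
tool_pos: [0.5733, 0.2509, 0.0782]
tool_rot: [179.9, 0.0, 89.1]
force: [-0.5, -0.3, 1.9]
grip_width: 0.0574
```

Emit:
send_rows(
  series=[
    {"travel":[0,0,-1.5],"dr":[0,0,0],"claw":5.2},
    {"travel":[0,0,-3.5],"dr":[0,0,0],"claw":5.2},
    {"travel":[0,0,-6],"dr":[0,0,0],"claw":5.2},
    {"travel":[0,0,-9],"dr":[0,0,0],"claw":5.2},
    {"travel":[0,0,-12],"dr":[0,0,0],"claw":5.2},
    {"travel":[0,0,-15],"dr":[0,0,0],"claw":5.2},
    {"travel":[0,0,-17],"dr":[0,0,0],"claw":5.2},
    {"travel":[0,0,-18.5],"dr":[0,0,0],"claw":5.2},
    {"travel":[0,0,-19],"dr":[0,0,0],"claw":5.2},
    {"travel":[0,0,-19],"dr":[0,0,0],"claw":5.2},
  ],
)

```text
time_s: 23.9
tool_pos: [0.5732, 0.2516, 0.2703]
tool_rot: [179.7, -0.1, 89.1]
force: [-0.0, -0.1, -0.2]
grip_width: 0.0574
```

```bash
python3 - <<'E'
from h import *
goto([.571,-.184,.26],[180,0,89.3])
b=env.read_camera("scene")[90:390,210:450];cv2.imwrite("pics/s3.png",cv2.resize(b,None,fx=2,fy=2,interpolation=2))
E
```

```text
travel [-43.56   0.43   0.99] dr [ 0.3 -0.1 -0.2]
```

View pics/s3.png

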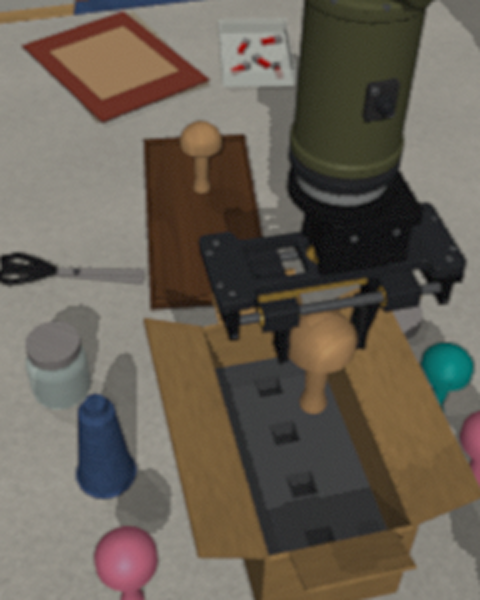

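Emit:
send_rows(
  series=[
    {"travel":[-1.5,0,0],"dr":[0.2,0,-0.2],"claw":5.2},
    {"travel":[-4,0.1,0],"dr":[0.2,0,-0.2],"claw":5.2},
    {"travel":[-7.5,0.1,0],"dr":[0.2,0,-0.2],"claw":5.2},
    {"travel":[-11,0.1,0],"dr":[0.2,0,-0.2],"claw":5.2},
    {"travel":[-15,0.2,0],"dr":[0.2,0,-0.2],"claw":5.2},
    {"travel":[-19,0.2,0],"dr":[0.2,0,-0.2],"claw":5.2},
    {"travel":[-23,0.2,0],"dr":[0.2,0,-0.2],"claw":5.2},
    {"travel":[-27,0.3,0],"dr":[0.2,0,-0.2],"claw":5.2},
    {"travel":[-31,0.3,0],"dr":[0.2,0,-0.2],"claw":5.2},
    {"travel":[-35,0.4,0.5],"dr":[0.2,0,-0.2],"claw":5.2},
    {"travel":[-38.5,0.4,1],"dr":[0.2,0,-0.2],"claw":5.2},
    {"travel":[-41,0.4,2],"dr":[0.2,0,-0.2],"claw":5.2},
  ],
)

```text
time_s: 24.95
tool_pos: [0.5695, -0.1641, 0.247]
tool_rot: [-179.9, 0.1, 89.1]
force: [-0.8, -0.1, -1.0]
grip_width: 0.0576
```

Emit:
send_rows(
  series=[
    {"travel":[-1.4,0,1],"dr":[0,0,0],"claw":5.2},
    {"travel":[-2.3,0,2],"dr":[0,0,0],"claw":5.2},
    {"travel":[-2.5,0,3],"dr":[0,0,0],"claw":5.2},
    {"travel":[-2.5,0,4],"dr":[0,0,0],"claw":5.2},
    {"travel":[-2.5,0,4],"dr":[0,0,0],"claw":5.2},
    {"travel":[-2.5,0,4],"dr":[0,0,0],"claw":5.2},
  ],
)

```text
time_s: 25.45
tool_pos: [0.5702, -0.1815, 0.2077]
tool_rot: [-179.9, -0.1, 89.5]
force: [-0.1, 0.4, -0.7]
grip_width: 0.0575
```

```bash
python3 - <<'E'
from h import *
o=env.get_obs();print(o["tool_pos"],o["tool_rot"],o["force"],o["grip_width"])
goto([.571,-.184,.085],[180,0,89.3])
E
```

```text
[ 0.57023845 -0.18150817  0.20768613] [-1.79878340e+02 -6.23831079e-02  8.95268649e+01] [-0.06627908  0.35792833 -0.67530662] 0.05749555299282237
travel [-0.26  0.1  12.27] dr [-0.1 -0.1  0.2]
```

Emit:
send_rows(
  series=[
    {"travel":[0,0,2],"dr":[0,0,0],"claw":5.2},
    {"travel":[0,0,4.5],"dr":[0,0,0],"claw":5.2},
    {"travel":[0,0,7],"dr":[0,0,0],"claw":5.2},
    {"travel":[0,0,9],"dr":[0,0,0],"claw":5.2},
    {"travel":[0,0,10.5],"dr":[0,0,0],"claw":5.2},
    {"travel":[0,0,11.5],"dr":[0,0,0],"claw":5.2},
    {"travel":[0,0,12],"dr":[0,0,0],"claw":5.2},
    {"travel":[0,0,12],"dr":[0,0,0],"claw":5.2},
    {"travel":[0,0,12],"dr":[0,0,0],"claw":5.2},
    {"travel":[0,0,12],"dr":[0,0,0],"claw":5.2},
  ],
)

```text
time_s: 26.28
tool_pos: [0.5712, -0.1841, 0.0896]
tool_rot: [179.9, 0.0, 89.3]
force: [-0.0, 0.3, 0.6]
grip_width: 0.0574
```

Emit:
send_rows(
  series=[
    {"travel":[0,0,0.2],"dr":[0,0,0],"claw":5.2},
    {"travel":[0,0,0.4],"dr":[0,0,0],"claw":5.2},
    {"travel":[0,0,0.6],"dr":[0,0,0],"claw":5.2},
    {"travel":[0,0,0.6],"dr":[0,0,0],"claw":5.2},
    {"travel":[0,0,0.6],"dr":[0,0,0],"claw":5.2},
    {"travel":[0,0,0.6],"dr":[0,0,0],"claw":5.2},
  ],
)

```text
time_s: 26.78
tool_pos: [0.5701, -0.1842, 0.0823]
tool_rot: [-179.9, 0.0, 89.3]
force: [0.0, 0.0, -0.3]
grip_width: 0.0575
```

Emit:
send_rows(
  series=[
    {"travel":[0,0,0.1],"dr":[0,0,0],"claw":5.2},
    {"travel":[0,0,0.2],"dr":[0,0,0],"claw":5.2},
    {"travel":[0,0,0.25],"dr":[0,0,0],"claw":5.2},
    {"travel":[0,0,0.25],"dr":[0,0,0],"claw":5.2},
    {"travel":[0,0,0.25],"dr":[0,0,0],"claw":5.2},
  ],
)

```text
time_s: 27.2
tool_pos: [0.5703, -0.1842, 0.0802]
tool_rot: [-179.9, 0.0, 89.3]
force: [-0.4, 0.2, 3.5]
grip_width: 0.0576
```

Touched down (3.5 N up), so I'm releasing it.

Emit:
send_rows(
  series=[
    {"travel":[0,0,0],"dr":[0,0,0],"claw":5.7},
    {"travel":[0,0,0],"dr":[0,0,0],"claw":5.8},
    {"travel":[0,0,0],"dr":[0,0,0],"claw":5.9},
    {"travel":[0,0,0],"dr":[0,0,0],"claw":6.1},
    {"travel":[0,0,0],"dr":[0,0,0],"claw":6.4},
    {"travel":[0,0,0],"dr":[0,0,0],"claw":7},
    {"travel":[0,0,0],"dr":[0,0,0],"claw":8},
    {"travel":[0,0,0],"dr":[0,0,0],"claw":8.7},
    {"travel":[0,0,0],"dr":[0,0,0],"claw":8.7},
    {"travel":[0,0,0],"dr":[0,0,0],"claw":8.7},
    {"travel":[0,0,0],"dr":[0,0,0],"claw":8.7},
    {"travel":[0,0,0],"dr":[0,0,0],"claw":8.7},
  ],
)

```text
time_s: 28.2
tool_pos: [0.5701, -0.1841, 0.0797]
tool_rot: [-179.9, 0.0, 89.3]
force: [0.4, -0.0, 1.2]
grip_width: 0.0865
```

Emit:
send_rows(
  series=[
    {"travel":[0,0,-1],"dr":[0,0,0],"claw":8.7},
    {"travel":[0,0,-2.5],"dr":[0,0,0],"claw":8.7},
    {"travel":[0,0,-5],"dr":[0,0,0],"claw":8.7},
    {"travel":[0,0,-8],"dr":[0,0,0],"claw":8.7},
    {"travel":[0,0,-12],"dr":[0,0,0],"claw":8.7},
    {"travel":[0,0,-16],"dr":[0,0,0],"claw":8.7},
    {"travel":[0,0,-20],"dr":[0,0,0],"claw":8.7},
    {"travel":[0,0,-22],"dr":[0,0,0],"claw":8.7},
    {"travel":[0,0,-22],"dr":[0,0,0],"claw":8.7},
    {"travel":[0,0,-22],"dr":[0,0,0],"claw":8.7},
  ],
)

```text
time_s: 29.03
tool_pos: [0.5711, -0.1839, 0.3017]
tool_rot: [179.9, 0.1, 89.3]
force: [-0.3, 1.0, -0.8]
grip_width: 0.0871
```

```bash
python3 - <<'E'
from h import *
import time
o=env.get_obs();print(o["tool_pos"],o["grip_width"])
b=env.read_camera("scene")[90:410,200:460];cv2.imwrite("pics/s4.png",cv2.resize(b,None,fx=1.8,fy=1.8,interpolation=2))
E
```

```text
[ 0.57108128 -0.18388003  0.30174711] 0.08707404117907035
```

View pics/s4.png

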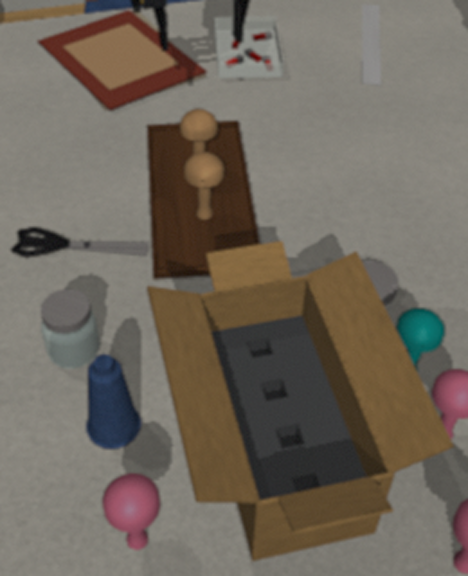

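Emit:
send_rows(
  series=[
    {"travel":[-4,-3,-2],"dr":[0,0,0],"claw":8.7},
    {"travel":[-8,-5,-4],"dr":[0,0,0],"claw":8.7},
    {"travel":[-12,-7,-5],"dr":[0,0,0],"claw":8.7},
    {"travel":[-16,-9,-5],"dr":[0,0,0],"claw":8.7},
    {"travel":[-20,-11,-5],"dr":[0,0,0],"claw":8.7},
    {"travel":[-23,-12,-5],"dr":[0,0,0],"claw":8.7},
    {"travel":[-26,-14,-5],"dr":[0,0,0],"claw":8.7},
    {"travel":[-28,-15,-5],"dr":[0,0,0],"claw":8.7},
    {"travel":[-28,-15,-5],"dr":[0,0,0],"claw":8.7},
    {"travel":[-28,-15,-5],"dr":[0,0,0],"claw":8.7},
    {"travel":[-28,-15,-5],"dr":[0,0,0],"claw":8.7},
    {"travel":[-28,-15,-5],"dr":[0,0,0],"claw":8.7},
  ],
)

```text
time_s: 30.08
tool_pos: [0.4182, -0.4604, 0.3492]
tool_rot: [-179.9, -0.1, 89.5]
force: [-0.1, 0.1, -1.1]
grip_width: 0.0872
```

Emit:
send_rows(
  series=[
    {"travel":[0,0,0],"dr":[0,0,0],"claw":8.7},
    {"travel":[0,0,0],"dr":[0,0,0],"claw":8.7},
    {"travel":[0,0,0],"dr":[0,0,0],"claw":8.7},
    {"travel":[0,0,0],"dr":[0,0,0],"claw":8.7},
    {"travel":[0,0,0],"dr":[0,0,0],"claw":8.7},
    {"travel":[0,0,0],"dr":[0,0,0],"claw":8.7},
    {"travel":[0,0,0],"dr":[0,0,0],"claw":8.7},
    {"travel":[0,0,0],"dr":[0,0,0],"claw":8.7},
    {"travel":[0,0,0],"dr":[0,0,0],"claw":8.7},
    {"travel":[0,0,0],"dr":[0,0,0],"claw":8.7},
    {"travel":[0,0,0],"dr":[0,0,0],"claw":8.7},
    {"travel":[0,0,0],"dr":[0,0,0],"claw":8.7},
  ],
)

```text
time_s: 31.08
tool_pos: [0.4171, -0.4623, 0.3499]
tool_rot: [-179.9, 0.0, 89.3]
force: [1.0, 0.3, 0.4]
grip_width: 0.0867
```

Emit:
send_rows(
  series=[
    {"travel":[0,0,0],"dr":[0,0,0],"claw":8.7},
    {"travel":[0,0,0],"dr":[0,0,0],"claw":8.7},
    {"travel":[0,0,0],"dr":[0,0,0],"claw":8.7},
    {"travel":[0,0,0],"dr":[0,0,0],"claw":8.7},
    {"travel":[0,0,0],"dr":[0,0,0],"claw":8.7},
    {"travel":[0,0,0],"dr":[0,0,0],"claw":8.7},
    {"travel":[0,0,0],"dr":[0,0,0],"claw":8.7},
    {"travel":[0,0,0],"dr":[0,0,0],"claw":8.7},
    {"travel":[0,0,0],"dr":[0,0,0],"claw":8.7},
    {"travel":[0,0,0],"dr":[0,0,0],"claw":8.7},
    {"travel":[0,0,0],"dr":[0,0,0],"claw":8.7},
    {"travel":[0,0,0],"dr":[0,0,0],"claw":8.7},
  ],
)

```text
time_s: 32.08
tool_pos: [0.4171, -0.4623, 0.3499]
tool_rot: [-179.9, 0.0, 89.3]
force: [0.9, -0.4, 0.2]
grip_width: 0.087
```

```bash
python3 - <<'E'
from h import *
o=env.get_obs();print(o["tool_pos"],o["time_s"],o["force"])
b=env.read_camera("scene")[90:410,200:460];t=env.read_camera("top")[110:380,110:520]
t=cv2.resize(t,(456,300));b=cv2.resize(b,(244,300))
cv2.imwrite("pics/s5.png",np.hstack([b,t]))
E
```

```text
[ 0.41713201 -0.46231916  0.34992385] 32.0833 [ 0.88843297 -0.38240235  0.24901703]
```

View pics/s5.png

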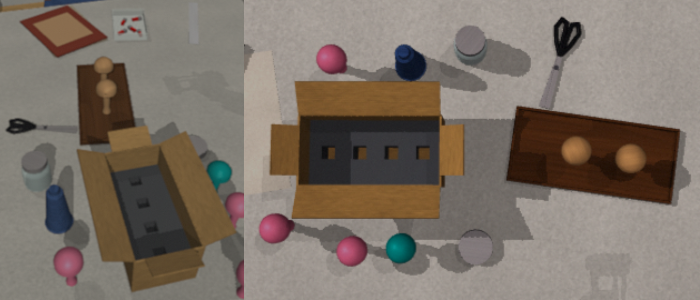

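```bash
python3 -c "
from cell import env
print(env.sign_off())"
```

```text
the job is handed in; nothing more can be done
None
```

The delivery is unpacked and the job is handed in, at about 32 s of the 210 s allowed. I opened the two long flaps outwards first, then the two end flaps. Only mushroom1 and mushroom3 were in the carton; I stood both upright on the tray floor about 110 mm apart.

The last pictures were taken about 3 s after the arm moved clear. They show all four flaps folded out, all four wells empty, both mushrooms standing, and the cone, jar, tin and scissors in place.

- **Flaps:** the near, far and right flaps gave a push-back force at the end of their swing. The left flap gave none, so I judged it well open from the pictures alone.
- **Disturbances:** I noticed no knock and no grip slip. The grip width held steady and both mushrooms touched down at the expected height.
- **Picture count:** I viewed 13 of the 14 pictures allowed, and no check failed or disagreed.

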